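# Sort four mixed circuit modules into the carriers cut to their sizes

## Robot

A 6-joint arm with a two-finger parallel gripper is mounted at the origin on a cart in front of the work surface, level with it; the furniture and walls round the work are solid. World frame = base frame: x ahead of the robot, y to its left, z up, the work surface at z = 0. Lengths are in m, angles in degrees, forces in N, time in s.
With the tool pointing down it reaches from about 0.35 to 0.875 m from the base axis. Payload 4.2 kg.
Tool frame: the origin (TCP) lies midway between the tips of the shut fingers; the grasp point (between the pads) lies 19 mm behind it; z points along the fingers, y is the line along which they close (so a half turn about z gives the same grasp; the last joint's range is limited). The gripper opens to 87 mm and grips with 3 to 60 N. Pads are 19 mm wide; open, the fingers measure 117 mm over their backs; the gripper's body (75 mm by 190 mm) begins 51 mm behind the grasp point.
Start: joints at [91.994, 22.042, 0.453, 0, -68.411, -14.817], TCP at [0.139, 0.609, 0.223] pointing down, gripper open.
Joint ranges: [-179.83, 179.83], [-69.29, 118.12], [-61.27, 80.66], [-181.25, 117.63], [-171.15, -9.14], [-177.46, 177.46]. Speed limits (degrees/s): [159.86, 159.86, 180, 180, 180, 180].

## Interface

Orientations are given as a 3x3 rotation matrix whose columns are the frame's x, y, z axes.
In Python, from station import sensors, eyes, workorder gives the robot as it stands.
- The arm moves only by the shell command python3 -m handwheel, which reads ROWS from standard input. ROWS is a JSON list of rows, 1 to 8 of them, each written [opening, [dx, dy, dz], [rx, ry, rz]]: the opening from 0.0 (shut) to 1.0 (fully open), then dx, dy, dz in normalised numbers (1 is 0.75 m), then a rotation vector rx, ry, rz in shares of 180 degrees (1.0 is 180 degrees); each row is the pose to reach, as a shift and turn from the pose commanded when the command began, along the tool's axes at that moment; what a row does not reach only later rows make up. A row lasts 1/10 s, in which the tool goes at most 0.05 m and 8.59 degrees, less where a joint would pass 70% of its speed; a pose out of reach is approached as far as the arm can. The fingers move at their own pace and stop on an object; the grip force is fixed at half the most. Time passes only in rows, so rows that do not move let the fingers close. It prints the time, the measured TCP pose, the force, the opening and the grip force at its end. Input that does not fit is refused with a message, and nothing moves.
- sensors.sense(): the state, without advancing time (a new reading comes with each control period).
- eyes.capture(name): name is "side" or "top"; returns a dict with "pixels" (400x640x3 uint8, red, green, blue), "z_map" (400x640 float32, m along the optical axis (not along the pixel's ray), 0 where there is no reading), "K" (3x3 intrinsics, pixels), "world_from_camera" (4x4, takes a point from camera to world coordinates). Camera axes: x right, y up, looking along -z (the intrinsics and any distortion apply to the point x, -y, -z); pixel columns grow to the right and rows downward; lengths in m; the calibration is good to about 2 mm. A picture is of the moment at which its call begins.
- workorder.finish_job(): hands the job in; it is judged then, once.
The state is a dict: "time_s": time; "joints": joint angles; "joint_velocities": joint speeds; "effort": joint torques, N m; "tcp_pos": TCP position; "ee_rot": TCP orientation; "wrist_force": force on the tool from outside, world axes, zero at the start; "moment": the same for the moment, N m; "gripper_width": opening from 0.0 (shut) to 1.0 (fully open); "gripper_force": force on a finger pad.
Only numpy, scipy, OpenCV 4.12 (cv2) and the standard library are available. Lean on these libraries where they do the work, as an engineer would, in place of code of your own. Each camera call takes 0.05 s, during which the arm holds its last target. There are 200 camera calls.

## Task

Four bare circuit modules of different sizes lie mixed on the left of the bench, and their four coating carriers stand on the right. Put each module into the carrier whose pocket is cut to its size, face up, lying flat and fully down between the corner guides (either way round will do), so that all four are ready for the coating line. Do not knock over the blue bottle.

Things in the scene. Friction and masses are not known exactly. Their poses are not given: they have to be found in the camera images.
- board_medium: Loose circuit module, green, the second smallest: bare board 70 x 50 mm (along its x and y), top at z = 3 mm. Origin: centre of its underside. It carries a metal shield can from x = -3 to 22 mm, 24 mm wide along y, z = 3 to 10 mm. Lift it by the can: fingers on its y faces, tips just above the board, firmly and near x = 6 mm, so that the board hangs level. About 30 g.
- board_small: Loose circuit module, red, the smallest: bare board 55 x 35 mm (along its x and y), top at z = 3 mm. Origin: centre of its underside. It carries a metal shield can from x = -2 to 18 mm, 18 mm wide along y, z = 3 to 10 mm. Lift it by the can: fingers on its y faces, tips just above the board, firmly and near x = 6 mm, so that the board hangs level. About 30 g.
- board_wide: Loose circuit module, blue, the widest: bare board 90 x 60 mm (along its x and y), top at z = 3 mm. Origin: centre of its underside. It carries a metal shield can from x = -4 to 29 mm, 30 mm wide along y, z = 3 to 10 mm. Lift it by the can: fingers on its y faces, tips just above the board, firmly and near x = 6 mm, so that the board hangs level. About 30 g.
- board_long: Loose circuit module, green, the longest, narrow: bare board 100 x 45 mm (along its x and y), top at z = 3 mm. Origin: centre of its underside. It carries a metal shield can from x = -4 to 32 mm, 22 mm wide along y, z = 3 to 10 mm. Lift it by the can: fingers on its y faces, tips just above the board, firmly and near x = 6 mm, so that the board hangs level. About 30 g.
- carrier_a: Grey carrier, fixed: frame 103 x 83 mm (its x and y) with a window and low L-shaped aluminium corner guides round a pocket 82 x 62 mm, 6 mm wider all round than a 70 x 50 mm board. Origin: centre of its underside. The board rests on a ledge at z = 5 mm; the guides rise to z = 13 mm with a steep lead-in 3 mm wide; the middles of all sides are open down to z = 5 mm.
- carrier_b: Grey carrier, fixed: frame 88 x 68 mm (its x and y) with a window and low L-shaped aluminium corner guides round a pocket 67 x 47 mm, 6 mm wider all round than a 55 x 35 mm board. Origin: centre of its underside. The board rests on a ledge at z = 5 mm; the guides rise to z = 13 mm with a steep lead-in 3 mm wide; the middles of all sides are open down to z = 5 mm.
- carrier_c: Grey carrier, fixed: frame 123 x 93 mm (its x and y) with a window and low L-shaped aluminium corner guides round a pocket 102 x 72 mm, 6 mm wider all round than a 90 x 60 mm board. Origin: centre of its underside. The board rests on a ledge at z = 5 mm; the guides rise to z = 13 mm with a steep lead-in 3 mm wide; the middles of all sides are open down to z = 5 mm.
- carrier_d: Grey carrier, fixed: frame 133 x 78 mm (its x and y) with a window and low L-shaped aluminium corner guides round a pocket 112 x 57 mm, 6 mm wider all round than a 100 x 45 mm board. Origin: centre of its underside. The board rests on a ledge at z = 5 mm; the guides rise to z = 13 mm with a steep lead-in 3 mm wide; the middles of all sides are open down to z = 5 mm.
- bottle: Bystander: loose blue dropper bottle with a white nozzle, 36 mm across, 98 mm tall, standing at the left end of the row of modules. Origin: centre of its foot, z up.

How it is judged:
By the outcome, as a careful person would: the job done as asked, in the order asked, and still so for the second after the job is handed in, with the robot touching nothing.
It also fails if it takes over 115 s, if anything falls off the work surface, if the arm or the gripper's body presses on something with over 40 N, if the wrist force passes 120 N, or if a joint passes its speed limit or range.

## Working session

There is one attempt and no reset: what is moved stays moved. The work goes in short steps, Python scripts to look and compute and a shell command to move; the robot and the scene stay as the last step left them, time stands still between calls to the robot, and variables do not carry over. Pictures are saved under pics/ and viewed, at most 14 in all, crops included, and the job is handed in when it is done.

```bash
ls; mkdir -p pics
python3 - <<'E'
from station import sensors, eyes
import cv2,numpy as np
s=sensors.sense();print(s['time_s'],s['tcp_pos'],s['ee_rot'],s['gripper_width'])
for n in('side','top'):
    c=eyes.capture(n);cv2.imwrite(f'pics/{n}0.png',c['pixels'][:,:,::-1]);np.savez(f'{n}0.npz',**c)
    print(n,c['K'],c['world_from_camera'],[k for k in c])
E
```

```text
pics
0.0 [0.13855555 0.6088175  0.22145758] [[ 9.75020842e-01 -2.22113027e-01 -4.00220176e-04]
 [-2.22113371e-01 -9.75018488e-01 -2.14436598e-03]
 [ 8.60695489e-05  2.17969578e-03 -9.99997621e-01]] 1.0026933309711261
side [[463.51837336   0.         324.866305  ]
 [  0.         463.51837336 203.00124895]
 [  0.           0.           1.        ]] [[ 0.98480584  0.08290304 -0.15259277  0.25135327]
 [-0.17327815  0.52727137 -0.83184108 -0.99711409]
 [ 0.01149564  0.84564294  0.53362521  0.67583279]
 [ 0.          0.          0.          1.        ]] ['pixels', 'z_map', 'K', 'world_from_camera']
top [[500.9105085    0.         316.3267092 ]
 [  0.         500.9105085  210.81430823]
 [  0.           0.           1.        ]] [[-3.00252797e-02  9.85040081e-01 -1.69689482e-01  2.16862177e-01]
 [-9.99548438e-01 -2.97905168e-02  3.92993325e-03 -4.26280740e-02]
 [-1.18399560e-03  1.69730854e-01  9.85489744e-01  1.31642494e+00]
 [ 0.00000000e+00  0.00000000e+00  0.00000000e+00  1.00000000e+00]] ['pixels', 'z_map', 'K', 'world_from_camera']
```

View pics/top0.png

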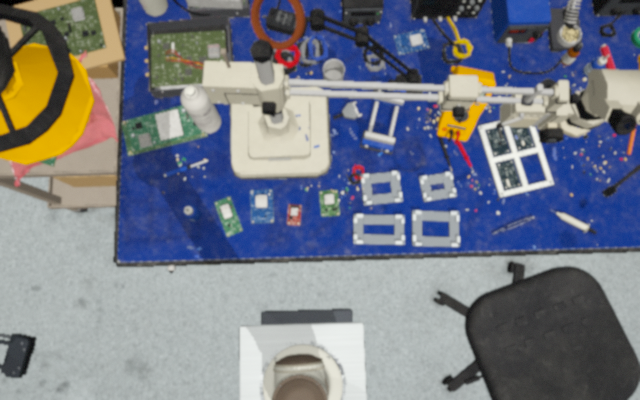

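View pics/side0.png

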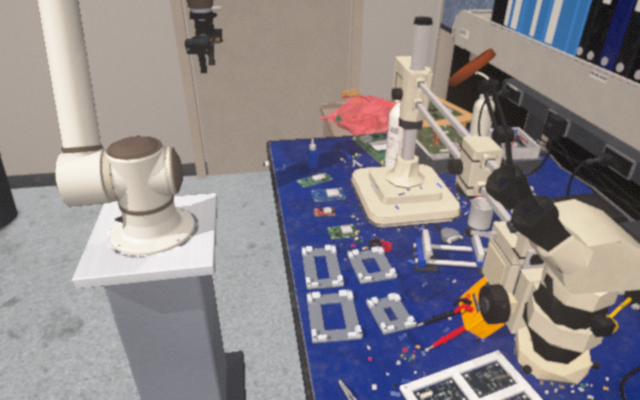

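Run:
```python
import cv2
t=cv2.imread('pics/top0.png')[150:260,170:470];s=cv2.imread('pics/side0.png')[130:350,260:440]
a=cv2.resize(t,(780,286),interpolation=cv2.INTER_CUBIC)
cv2.imwrite('pics/tc.png',a);cv2.imwrite('pics/sc.png',cv2.resize(s,None,fx=2.7,fy=2.7,interpolation=cv2.INTER_CUBIC))
```

```text
(no output)
```

View pics/tc.png

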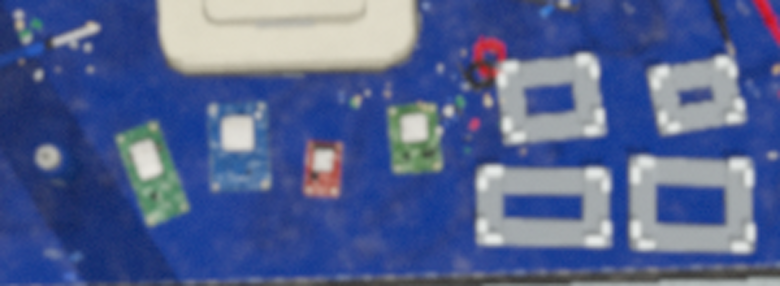

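View pics/sc.png

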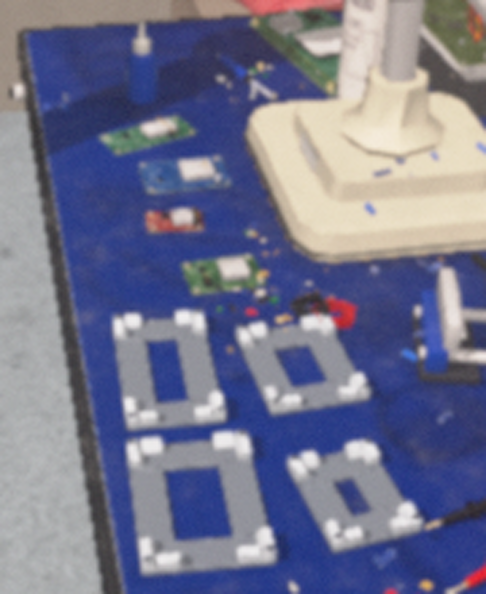

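```bash
cat > vis.py <<'E'
import cv2,numpy as np
F=4
def ray(c,p,z):
    K,T=c['K'],c['world_from_camera']
    p=np.atleast_2d(p).astype(float)
    d=np.c_[(p[:,0]-K[0,2])/K[0,0],-(p[:,1]-K[1,2])/K[1,1],-np.ones(len(p))]@T[:3,:3].T
    return T[:3,3]+d*((z-T[2,3])/d[:,2])[:,None]
def big(c,roi):
    x0,y0,x1,y1=roi
    return cv2.resize(c['pixels'][y0:y1,x0:x1],None,fx=F,fy=F,interpolation=cv2.INTER_CUBIC)
def px(pts,roi): return (np.asarray(pts,float).reshape(-1,2)+.5)/F-.5+np.array(roi[:2])
def blob(m,hole=False):
    """contours sorted by area"""
    cs,h=cv2.findContours(m.astype(np.uint8),cv2.RETR_CCOMP,cv2.CHAIN_APPROX_NONE)
    cs=[k for k,hh in zip(cs,h[0]) if (hh[3]>=0)==hole]
    return max(cs,key=cv2.contourArea)
def rect(c,cnt,roi,z):
    """contour onto plane z; rectangle there: area centroid, long axis angle, sides (mm)"""
    w=ray(c,px(cnt,roi),z)[:,:2]
    q=(w*1e4).astype(np.float32)
    m=cv2.moments(q.reshape(-1,1,2)); cen=np.array([m['m10'],m['m01']])/m['m00']/1e4
    (cx,cy),(a,b),t=cv2.minAreaRect(q)
    if a<b:a,b,t=b,a,t+90
    return cen,(t+90)%180-90,(a/10,b/10),np.array([cx,cy])/1e4
E
cat > m.py <<'E'
from vis import *
top=dict(np.load('top0.npz'));side=dict(np.load('side0.npz'))
R={'top':dict(long=(211,193,246,240),wide=(246,185,278,228),small=(284,200,306,230),medium=(317,186,343,220),
 a=(357,165,408,208),b=(416,168,460,205),d=(350,209,408,248),c=(409,206,463,250)),
 'side':dict(long=(294,171,335,188),wide=(308,185,348,203),small=(311,205,338,218),medium=(325,222,360,240),
 d=(298,243,347,290),a=(344,244,400,286),c=(303,287,366,346),b=(363,290,420,336))}
for n,c in(('top',top),('side',side)):
    out=[]
    for k,roi in R[n].items():
        im=big(c,roi);hsv=cv2.cvtColor(im,cv2.COLOR_RGB2HSV).astype(int);H,S,V=hsv[...,0],hsv[...,1],hsv[...,2]
        white=(S<70)&(V>185)
        mat=(H>105)&(H<130)&(S>150)
        if k in'abcd': m=S<95; z=.005
        else: m=~mat; z=.003
        o=blob(m); cv2.drawContours(im,[o],-1,(255,255,0),1)
        print(n,k,*[np.round(v,4) for v in rect(c,o,roi,z)[:3]],end=' | ')
        if k in'abcd': h=blob(m,True);zz=.005
        else: h=blob(white);zz=.010
        cv2.drawContours(im,[h],-1,(255,0,255),1)
        print(*[np.round(v,4) for v in rect(c,h,roi,zz)[:3]])
        out.append(cv2.copyMakeBorder(im,0,250-im.shape[0],0,260-im.shape[1],cv2.BORDER_CONSTANT))
    o=np.vstack([np.hstack(out[:4]),np.hstack(out[4:])])
    cv2.imwrite(f'pics/seg_{n}.png',cv2.resize(o[:,:,::-1],(800,385)))
E
python3 m.py;python3 -c "
import cv2,numpy as np
cv2.imwrite('pics/seg.png',cv2.resize(np.vstack([cv2.imread('pics/seg_%s.png'%n) for n in('top','side')]),(620,600)))"
```

```text
top long [0.4366 0.1897] 20.9756 [107.6684  74.012 ] | [0.4479 0.1915] 17.0897 [36.1613 23.2415]
top wide [0.458  0.0955] -0.9587 [97.6468 77.0248] | [0.4724 0.0985] -1.7328 [31.7729 30.8193]
top small [0.434  0.0115] -10.3198 [67.9128 53.8594] | [0.4416 0.0112] 88.2674 [21.1836 20.1274]
top medium [ 0.4659 -0.0843] -1.7357 [86.2734 69.0304] | [ 0.4733 -0.0823] 3.554 [25.4834 24.9761]
top a [ 0.5007 -0.2221] -86.4035 [119.7307  98.3888] | [ 0.5    -0.2232] -85.8973 [49.8576 29.9041]
top b [ 0.5005 -0.3745] -82.7123 [96.2494 82.7223] | [ 0.4991 -0.3726] -83.471 [33.0943 13.0956]
top d [ 0.3891 -0.2101] 87.4057 [140.2018  86.6555] | [ 0.3888 -0.2107] 87.3359 [80.568  24.9475]
top c [ 0.3866 -0.3607] 86.7349 [130.5332 100.8455] | [ 0.3861 -0.36  ] 86.2461 [69.9049 40.0774]
side long [0.431  0.1978] -8.7539 [121.4051 101.3111] | [0.4469 0.1881] 20.203 [36.5655 24.0104]
side wide [0.466  0.0948] -8.9324 [114.2495  96.8413] | [0.4719 0.0947] 88.6171 [34.2128 31.5767]
side small [0.4334 0.0137] -9.0038 [72.1745 61.591 ] | [0.4417 0.0069] 81.0429 [22.8913 18.4902]
side medium [ 0.4684 -0.0837] -9.0968 [86.9622 75.758 ] | [ 0.4732 -0.0848] -88.4965 [26.2981 23.9592]
side d [ 0.3899 -0.2072] 87.5376 [152.8929  84.9306] | [ 0.3892 -0.212 ] 87.3997 [77.7    25.9234]
side a [ 0.5017 -0.2166] -86.5225 [131.366   93.2742] | [ 0.5001 -0.2248] -85.7561 [47.1062 29.5716]
side c [ 0.3873 -0.3581] 86.7741 [137.8472  98.8929] | [ 0.3867 -0.3614] 86.5509 [68.7403 41.1129]
side b [ 0.5009 -0.3711] -82.2906 [102.1161  80.5992] | [ 0.4994 -0.3738] -83.7902 [32.845  13.8326]
```

View pics/seg.png

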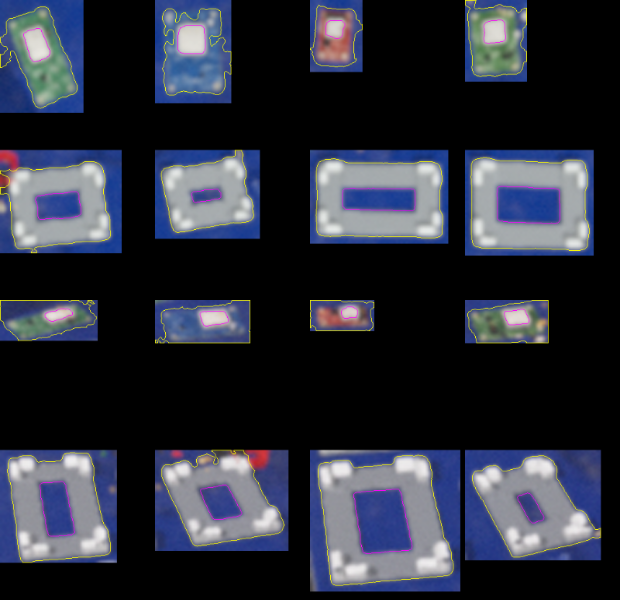

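```bash
cat > m2.py <<'E'
from vis import *
top=dict(np.load('top0.npz'))
R=dict(long=(211,193,246,240),wide=(246,185,278,228),small=(284,200,306,230),medium=(317,186,343,220))
can=dict(long=8,wide=6.5,small=2,medium=3.5)
out=[]
for k,roi in R.items():
    im=big(top,roi);bl=cv2.GaussianBlur(im,(0,0),3)
    H,S,V=[v.astype(int) for v in cv2.split(cv2.cvtColor(bl,cv2.COLOR_RGB2HSV))]
    mat=(H>108)&(H<135)&(V<175)&(S>165)
    m=(~mat).astype(np.uint8)
    m=cv2.morphologyEx(cv2.morphologyEx(m,cv2.MORPH_CLOSE,np.ones((15,15))),cv2.MORPH_OPEN,np.ones((31,31)))
    o=blob(m);hsv=cv2.cvtColor(im,cv2.COLOR_RGB2HSV);h=blob((hsv[...,1]<70)&(hsv[...,2]>185))
    cv2.drawContours(im,[o],-1,(255,255,0),1)
    b=rect(top,o,roi,.003);c=rect(top,h,roi,.010)
    w=ray(top,px(o,roi),.003)[:,:2];e=cv2.PCACompute(w.astype(np.float64),None)[1][0]
    v=c[0]-b[0]
    print(k,'cen',np.round(b[0],4),'rect',np.round(b[1],1),np.round(b[2],1),'pca',np.degrees(np.arctan2(e[1],e[0])),'can',np.round(c[0],4),np.round(c[1],1),'off',np.round(1e3*v,1))
    out.append(cv2.copyMakeBorder(im,0,200-im.shape[0],0,150-im.shape[1],cv2.BORDER_CONSTANT))
cv2.imwrite('pics/seg2.png',np.hstack(out)[:,:,::-1])
# bottle nozzle top and height map
print('bottle',ray(top,[[188.3,210.4]],.098))
T,K=top['world_from_camera'],top['K'];z=top['z_map'].astype(float)
v,u=np.mgrid[:400,:640]
P=np.stack([(u-K[0,2])/K[0,0]*z,-(v-K[1,2])/K[1,1]*z,-z],-1)@T[:3,:3].T+T[:3,3]
q=(z>0)&(P[...,0]>.3)&(P[...,0]<.75)&(P[...,2]>.03)
for y in np.arange(.4,-.6,-.1):
    s=q&(abs(P[...,1]-y)<.05);
    for x in np.arange(.3,.75,.05):
        t=s&(P[...,0]>=x)&(P[...,0]<x+.05)
        if t.sum()>2: print(round(y,2),round(x,2),t.sum(),P[t][:,2].min().round(2),P[t][:,2].max().round(2))
E
python3 m2.py
```

```text
long cen [0.4368 0.1916] rect 22.0 [111.1  76.6] pca 27.031315773971098 can [0.4479 0.1915] 17.1 off [11.1 -0.1]
wide cen [0.4617 0.0939] rect -1.0 [101.   77.8] pca -4.24136570308756 can [0.4724 0.0985] -1.7 off [10.7  4.6]
small cen [0.4322 0.0127] rect -1.5 [73.5 58. ] pca -5.933529658861678 can [0.4416 0.0112] 88.3 off [ 9.4 -1.5]
medium cen [ 0.4666 -0.0837] rect -1.7 [91.6 69. ] pca 6.139368065084869 can [ 0.4733 -0.0823] 3.6 off [6.7 1.5]
bottle [[0.43725467 0.26847981 0.098     ]]
0.4 0.4 835 0.55 0.66
0.4 0.45 1558 0.56 0.71
0.4 0.5 1653 0.6 0.72
0.4 0.55 1151 0.58 0.73
0.4 0.6 866 0.03 0.66
0.4 0.65 31 0.03 0.03
0.4 0.7 7 0.03 0.04
0.3 0.4 264 0.03 0.66
0.3 0.45 1531 0.03 0.67
0.3 0.5 1768 0.56 0.74
0.3 0.55 1115 0.56 0.72
0.3 0.6 374 0.03 0.66
0.3 0.65 201 0.03 0.21
0.3 0.7 31 0.03 0.21
0.2 0.5 9 0.03 0.04
0.2 0.55 142 0.03 0.04
0.2 0.6 376 0.03 0.36
0.2 0.65 1227 0.03 0.36
0.2 0.7 276 0.03 0.36
0.1 0.5 142 0.03 0.04
0.1 0.55 766 0.03 0.07
0.1 0.6 1922 0.03 0.48
0.1 0.65 1576 0.03 0.48
0.1 0.7 209 0.03 0.36
0.0 0.5 147 0.03 0.04
0.0 0.55 781 0.03 0.07
0.0 0.6 1849 0.03 0.48
0.0 0.65 1355 0.03 0.48
0.0 0.7 658 0.03 0.38
-0.1 0.5 24 0.03 0.04
-0.1 0.55 232 0.03 0.05
-0.1 0.6 577 0.03 0.35
-0.1 0.65 486 0.03 0.35
-0.1 0.7 214 0.03 0.04
-0.2 0.55 3 0.03 0.03
-0.2 0.6 940 0.03 0.35
-0.2 0.65 25 0.29 0.34
-0.2 0.7 42 0.03 0.05
-0.3 0.55 79 0.03 0.33
-0.3 0.6 1062 0.03 0.36
-0.3 0.65 47 0.33 0.36
-0.3 0.7 90 0.03 0.06
-0.4 0.55 61 0.3 0.33
-0.4 0.6 1191 0.03 0.36
-0.4 0.65 433 0.03 0.36
-0.4 0.7 90 0.15 0.18
-0.5 0.55 502 0.19 0.35
-0.5 0.6 1470 0.03 0.36
-0.5 0.65 242 0.07 0.16
-0.5 0.7 218 0.15 0.19
```

View pics/seg2.png

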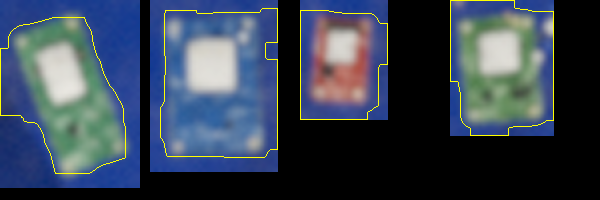

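```bash
cat > m3.py <<'E'
from vis import *
top=dict(np.load('top0.npz'));side=dict(np.load('side0.npz'))
R=dict(long=(211,193,246,240),wide=(246,185,278,228),small=(284,200,306,230),medium=(317,186,343,220))
for k,roi in R.items():
    im=cv2.GaussianBlur(big(top,roi),(0,0),2).astype(int);r,g,b=im[...,0],im[...,1],im[...,2]
    m={'small':r>b-5,'wide':g>80}.get(k,g>b-5).astype(np.uint8)
    m=cv2.morphologyEx(cv2.morphologyEx(m,cv2.MORPH_CLOSE,np.ones((9,9))),cv2.MORPH_OPEN,np.ones((25,25)))
    print(k,*[np.round(v,4) for v in rect(top,blob(m),roi,.003)])
T,K=top['world_from_camera'],top['K'];z=top['z_map'].astype(float)
v,u=np.mgrid[:400,:640]
P=np.stack([(u-K[0,2])/K[0,0]*z,-(v-K[1,2])/K[1,1]*z,-z],-1)@T[:3,:3].T+T[:3,3]
for y in np.arange(-.15,-.56,-.05):
    s=(z>0)&(P[...,2]>.15)&(abs(P[...,1]-y)<.025)&(P[...,0]>.4)
    print(round(y,2),np.round(np.percentile(P[s][:,0],[0,2,10]),3),P[s][:,2].min().round(3))
c=side['pixels'][0:90,160:260];cv2.imwrite('pics/grip.png',cv2.resize(c[:,:,::-1],None,fx=5,fy=5))
T,K=side['world_from_camera'],side['K'];print('px/m at gripper',K[0,0]/side['z_map'][30:50,200:210].max(),side['z_map'][30:50,200:210].max())
E
python3 m3.py
```

```text
long [0.4363 0.1872] 19.9398 [99.1081 44.8577] [0.4359 0.1873]
wide [0.46   0.0978] -0.9111 [96.23   69.1696] [0.461  0.0974]
small [0.4342 0.0121] -3.9872 [55.017 36.741] [0.4341 0.0122]
medium [ 0.4641 -0.0828] 0.7332 [70.7719 50.8648] [ 0.4642 -0.0824]
-0.15 [0.64  0.641 0.643] 0.248
-0.2 [0.636 0.637 0.639] 0.186
-0.25 [0.632 0.634 0.635] 0.15
-0.3 [0.608 0.613 0.619] 0.273
-0.35 [0.583 0.585 0.594] 0.272
-0.4 [0.604 0.607 0.61 ] 0.153
-0.45 [0.574 0.578 0.619] 0.15
-0.5 [0.58  0.587 0.595] 0.15
-0.55 [0.548 0.553 0.566] 0.173
px/m at gripper 296.40040927041616 1.563825
```

View pics/grip.png

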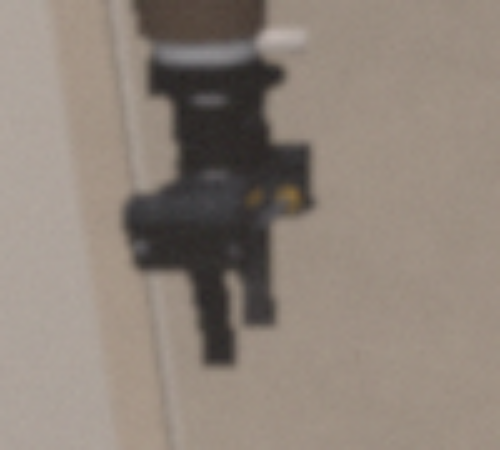

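```bash
cat > plan.py <<'E'
import sys,numpy as np
from scipy.spatial.transform import Rotation as Ro
from station import sensors
x,y,z,yaw=map(float,sys.argv[1:5]);s=sensors.sense();R=np.array(s['ee_rot']);p=np.array(s['tcp_pos'])
c,n=np.cos(np.radians(yaw)),np.sin(np.radians(yaw))
G=np.array([[c,n,0],[n,-c,0],[0,0,-1]])
d=R.T@(np.array([x,y,z])-p);r=Ro.from_matrix(R.T@G).as_rotvec(degrees=True)
print('at',p.round(4),'t',round(s['time_s'],2),'w',round(s['gripper_width'],3),'gf',round(s['gripper_force'],1),'F',np.round(s['wrist_force'],1),'j',np.round(s['joints'],0))
print('shift',d.round(4),'rot',r.round(2))
E
python3 - <<'E'
from vis import *
top=dict(np.load('top0.npz'));T,K=top['world_from_camera'],top['K'];z=top['z_map'].astype(float)
v,u=np.mgrid[:400,:640]
P=np.stack([(u-K[0,2])/K[0,0]*z,-(v-K[1,2])/K[1,1]*z,-z],-1)@T[:3,:3].T+T[:3,3]
s=(z>0)&(P[...,2]>.05)&(P[...,2]<.25)&(abs(P[...,1]+.33)<.14)&(P[...,0]<.64)&(P[...,0]>.3)
print(s.sum(),P[s][:8].round(3))
E
python3 plan.py 0.466 0.0975 0.12 -1.3
```

```text
242 [[ 0.58  -0.452  0.25 ]
 [ 0.639 -0.455  0.065]
 [ 0.639 -0.441  0.06 ]
 [ 0.64  -0.447  0.056]
 [ 0.638 -0.456  0.059]
 [ 0.637 -0.458  0.064]
 [ 0.639 -0.462  0.057]
 [ 0.639 -0.406  0.053]]
at [0.1386 0.6089 0.2216] t 0.1 w 0.999 gf 0.0 F [-0.3 -0.2  0. ] j [ 92.  22.   0.  -0. -68. -15.]
shift [0.4328 0.4257 0.1025] rot [ 1.100e-01  1.000e-02 -1.153e+01]
```

Units first: shifts go in shares of 0.75 m and turns go in shares of 180 degrees. So 0.28 m / 0.75 = 0.3733, 0.27 m / 0.75 = 0.36, -11.5 degrees / 180 = -0.0639.

```bash
echo '[[0.55,[0.3733,0.36,0],[0.0006,0,-0.0639]],[0.55,[0.3733,0.36,0],[0.0006,0,-0.0639]],[0.55,[0.3733,0.36,0],[0.0006,0,-0.0639]],[0.55,[0.3733,0.36,0],[0.0006,0,-0.0639]],[0.55,[0.3733,0.36,0],[0.0006,0,-0.0639]],[0.55,[0.3733,0.36,0],[0.0006,0,-0.0639]],[0.55,[0.3733,0.36,0],[0.0006,0,-0.0639]],[0.55,[0.3733,0.36,0],[0.0006,0,-0.0639]]]' | python3 -m handwheel; python3 plan.py 0.466 0.0975 0.05 -1.3
```

```text
time_s: 0.9
tcp_pos: [0.3523, 0.2814, 0.2224]
ee_rot: [[1.0, -0.024, -0.0], [-0.024, -1.0, 0.001], [-0.0, -0.001, -1.0]]
wrist_force: [0.9, 0.6, 0.9]
gripper_width: 0.553
gripper_force: 0.0
at [0.3523 0.2814 0.2224] t 0.9 w 0.553 gf 0.0 F [0.9 0.6 0.9] j [ 59.   5. -23.  -0. -62.  29.]
shift [0.1181 0.1814 0.1721] rot [-0.08  0.01 -0.06]
```

Scaled: 0.181 m / 0.75 = 0.2413, 0.17 m / 0.75 = 0.2267.

```bash
echo '[[0.55,[0.1573,0.2413,0],[0,0,0]],[0.55,[0.1573,0.2413,0],[0,0,0]],[0.55,[0.1573,0.2413,0],[0,0,0]],[0.55,[0.1573,0.2413,0],[0,0,0]],[0.55,[0.1573,0.2413,0.2267],[0,0,0]],[0.55,[0.1573,0.2413,0.2267],[0,0,0]],[0.55,[0.1573,0.2413,0.2267],[0,0,0]],[0.55,[0.1573,0.2413,0.2267],[0,0,0]]]' | python3 -m handwheel; python3 plan.py 0.466 0.0975 0.0045 -1.3
```

```text
time_s: 1.7
tcp_pos: [0.4625, 0.0983, 0.0479]
ee_rot: [[1.0, -0.025, -0.008], [-0.025, -1.0, -0.002], [-0.008, 0.002, -1.0]]
wrist_force: [-0.4, -0.1, 0.2]
gripper_width: 0.544
gripper_force: 0.0
at [0.4625 0.0983 0.0479] t 1.7 w 0.544 gf 0.0 F [-0.4 -0.1  0.2] j [ 32.  20. -33.  -0. -38.  57.]
shift [0.0038 0.0006 0.0434] rot [ 0.13  0.43 -0.15]
```

```bash
echo '[[0.55,[0,0,0],[0,0,0]],[0.55,[0,0,0],[0,0,0]],[0.55,[0,0,0],[0,0,0]]]' | python3 -m handwheel; python3 plan.py 0.466 0.0975 0.0045 -1.3
python3 - <<'E'
from station import eyes
import cv2,numpy as np
t=eyes.capture('top')['pixels'][170:245,200:350,::-1];s=eyes.capture('side')['pixels'][120:250,270:400,::-1]
cv2.imwrite('pics/chk1.png',np.hstack([cv2.resize(t,(500,250)),cv2.resize(s,(250,250))]))
E
```

```text
time_s: 2.0
tcp_pos: [0.4669, 0.1015, 0.0539]
ee_rot: [[1.0, -0.022, 0.003], [-0.022, -1.0, 0.003], [0.003, -0.003, -1.0]]
wrist_force: [-0.1, 1.1, 0.9]
gripper_width: 0.549
gripper_force: 0.0
at [0.4669 0.1015 0.0539] t 2.0 w 0.549 gf 0.0 F [-0.1  1.1  0.9] j [ 32.  20. -32.  -0. -38.  57.]
shift [-0.0009  0.0042  0.0494] rot [-0.2  -0.2   0.02]
```

View pics/chk1.png

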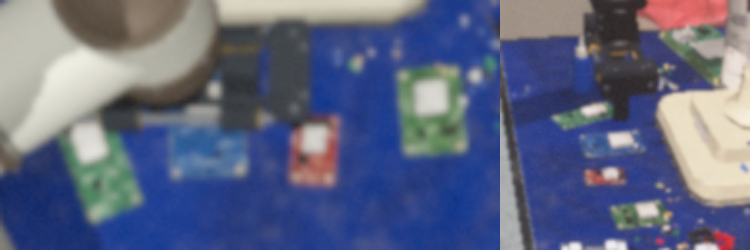

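The picture shows the gripper over the blue wide board (crop ~(200,110)), its body spanning along y from about the long module to just short of the red one; the bottle still stands.

```bash
for i in 1 2 3; do echo '[[0.55,[0,0,0],[0,0,0]],[0.55,[0,0,0],[0,0,0]]]' | python3 -m handwheel | sed -n 2p; python3 plan.py 0.466 0.0975 0.0045 -1.3|tail -1; done
```

```text
tcp_pos: [0.4659, 0.1009, 0.0531]
shift [0.0001 0.0036 0.0486] rot [-0.15 -0.1  -0.01]
tcp_pos: [0.4656, 0.1006, 0.0524]
shift [0.0004 0.0032 0.0479] rot [-0.11 -0.03 -0.02]
tcp_pos: [0.4656, 0.1006, 0.0522]
shift [0.0005 0.0032 0.0477] rot [-0.09 -0.   -0.02]
```

Scaled: 0.047 m / 0.75 = 0.0627, 0.003 m / 0.75 = 0.004.

```bash
echo '[[0.55,[0,0.004,0.04],[0,0,0]],[0.55,[0,0.004,0.0533],[0,0,0]],[0.55,[0,0.004,0.0627],[0,0,0]],[0.55,[0,0.004,0.0627],[0,0,0]],[0.55,[0,0.004,0.0627],[0,0,0]],[0.55,[0,0.004,0.0627],[0,0,0]],[0.55,[0,0.004,0.0627],[0,0,0]]]' | python3 -m handwheel;python3 plan.py 0.466 0.0975 0.0045 -1.3
```

```text
time_s: 3.4
tcp_pos: [0.466, 0.098, 0.0059]
ee_rot: [[1.0, -0.023, 0.002], [-0.023, -1.0, 0.002], [0.001, -0.003, -1.0]]
wrist_force: [-0.1, 1.0, 0.9]
gripper_width: 0.549
gripper_force: 0.0
at [0.466  0.098  0.0059] t 3.4 w 0.549 gf 0.0 F [-0.1  1.   0.9] j [ 31.  24. -35.  -0. -31.  57.]
shift [0.     0.0005 0.0014] rot [-0.14 -0.09 -0.02]
```

Close, then lift 5 cm and check.

Scaled: 0.001 m / 0.75 = 0.0013.

```bash
echo '[[0,[0,0,0.0013],[0,0,0]],[0,[0,0,0.0013],[0,0,0]],[0,[0,0,0.0013],[0,0,0]],[0,[0,0,0.0013],[0,0,0]],[0,[0,0,0.0013],[0,0,0]],[0,[0,0,0.0013],[0,0,0]]]' | python3 -m handwheel; echo '[[0,[0,0,-0.0267],[0,0,0]],[0,[0,0,-0.0533],[0,0,0]],[0,[0,0,-0.08],[0,0,0]],[0,[0,0,-0.08],[0,0,0]],[0,[0,0,-0.08],[0,0,0]]]' | python3 -m handwheel; python3 plan.py 0.386 -0.3667 0.065 -93.6
python3 - <<'E'
from station import eyes
import cv2,numpy as np
t=eyes.capture('top')['pixels'][170:245,200:350,::-1];s=eyes.capture('side')['pixels'][120:250,270:400,::-1]
cv2.imwrite('pics/chk2.png',np.hstack([cv2.resize(t,(360,180)),cv2.resize(s,(440,440))[:180]*0+cv2.resize(s,(440,440))[60:240]]))
E
```

```text
time_s: 4.0
tcp_pos: [0.4656, 0.0977, 0.0043]
ee_rot: [[1.0, -0.023, 0.0], [-0.023, -1.0, 0.002], [0.0, -0.002, -1.0]]
wrist_force: [-0.4, -0.1, 1.9]
gripper_width: 0.337
gripper_force: 29.8
time_s: 4.5
tcp_pos: [0.4653, 0.0976, 0.0642]
ee_rot: [[1.0, -0.023, 0.0], [-0.023, -1.0, 0.002], [0.0, -0.002, -1.0]]
wrist_force: [0.6, -0.5, -0.6]
gripper_width: 0.336
gripper_force: 29.8
at [0.4653 0.0976 0.0642] t 4.5 w 0.336 gf 29.8 F [ 0.6 -0.5 -0.6] j [ 31.  19. -32.  -0. -39.  57.]
shift [-0.0684  0.466  -0.0018] rot [-1.200e-01  8.000e-02  9.226e+01]
```

View pics/chk2.png

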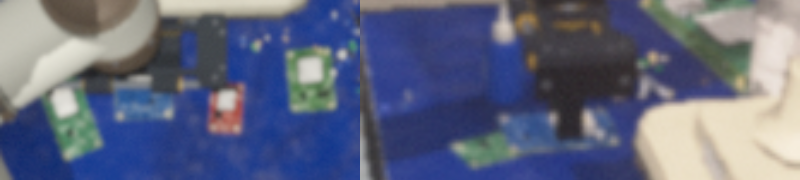

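Scaled: 0.35 m / 0.75 = 0.4667, -0.05 m / 0.75 = -0.0667, 68 degrees / 180 = 0.3778.

```bash
echo '[[0,[-0.0667,0.4667,0],[0,0,0.3778]],[0,[-0.0667,0.4667,0],[0,0,0.3778]],[0,[-0.0667,0.4667,0],[0,0,0.3778]],[0,[-0.0667,0.4667,0],[0,0,0.3778]],[0,[-0.0667,0.4667,0],[0,0,0.3778]],[0,[-0.0667,0.4667,0],[0,0,0.3778]],[0,[-0.0667,0.4667,0],[0,0,0.3778]],[0,[-0.0667,0.4667,0],[0,0,0.3778]]]' | python3 -m handwheel|head -2; python3 plan.py 0.386 -0.3667 0.05 -93.6
```

```text
time_s: 5.4
tcp_pos: [0.4055, -0.2554, 0.0623]
at [ 0.4055 -0.2554  0.0623] t 5.4 w 0.337 gf 29.8 F [-0.7  0.5 -0.9] j [-13.  19. -31.  -0. -40.  33.]
shift [0.0981 0.0563 0.0121] rot [ 0.1   0.13 23.51]
```

Scaled: 0.098 m / 0.75 = 0.1307, 0.056 m / 0.75 = 0.0747, 23.5 degrees / 180 = 0.1306.

```bash
echo '[[0,[0.1307,0.0747,0],[0,0,0.1306]],[0,[0.1307,0.0747,0],[0,0,0.1306]],[0,[0.1307,0.0747,0],[0,0,0.1306]],[0,[0.1307,0.0747,0.016],[0,0,0.1306]],[0,[0.1307,0.0747,0.016],[0,0,0.1306]],[0,[0.1307,0.0747,0.016],[0,0,0.1306]],[0,[0.1307,0.0747,0.016],[0,0,0.1306]],[0,[0.1307,0.0747,0.016],[0,0,0.1306]]]' | python3 -m handwheel|head -2; python3 plan.py 0.386 -0.3667 0.010 -93.6
python3 - <<'E'
from station import eyes
import cv2,numpy as np
t=eyes.capture('top')['pixels'][160:260,340:480,::-1];s=eyes.capture('side')['pixels'][230:350,280:420,::-1]
cv2.imwrite('pics/chk3.png',np.hstack([cv2.resize(t,(400,286)),cv2.resize(s,(400,343))[57:]]))
E
```

```text
time_s: 6.2
tcp_pos: [0.3902, -0.3619, 0.0517]
at [ 0.3902 -0.3619  0.0517] t 6.2 w 0.338 gf 29.8 F [-0.6  0.2 -0.1] j [-25.  24. -25.  -0. -41.  23.]
shift [0.0051 0.004  0.0417] rot [-0.03  0.09  0.9 ]
```

View pics/chk3.png

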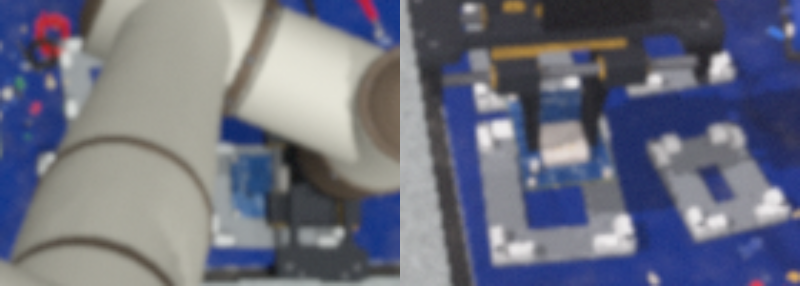

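The blue board hangs level over carrier c (side crop ~(560,140)), square to it. Descending in two stages.

Scaled: 0.02 m / 0.75 = 0.0267, 0.005 m / 0.75 = 0.0067, 0.9 degrees / 180 = 0.005.

```bash
echo '[[0,[0.0067,0.0053,0],[0,0,0.005]],[0,[0.0067,0.0053,0.0267],[0,0,0.005]],[0,[0.0067,0.0053,0.0267],[0,0,0.005]],[0,[0.0067,0.0053,0.0267],[0,0,0.005]],[0,[0.0067,0.0053,0.0267],[0,0,0.005]],[0,[0.0067,0.0053,0.0267],[0,0,0.005]],[0,[0.0067,0.0053,0.0267],[0,0,0.005]]]' | python3 -m handwheel|head -2; python3 plan.py 0.386 -0.3667 0.010 -93.6
```

```text
time_s: 7.0
tcp_pos: [0.3858, -0.3675, 0.032]
at [ 0.3858 -0.3675  0.032 ] t 7.0 w 0.339 gf 29.8 F [ 1.1 -0.5 -0.6] j [-26.  26. -26.  -0. -38.  23.]
shift [-0.0008 -0.0002  0.022 ] rot [-0.06  0.08 -0.12]
```

Scaled: 0.022 m / 0.75 = 0.0293, 0.016 m / 0.75 = 0.0213.

```bash
echo '[[0,[-0.0013,0,0.0133],[0,0,0]],[0,[-0.0013,0,0.0213],[0,0,0]],[0,[-0.0013,0,0.0293],[0,0,0]],[0,[-0.0013,0,0.0293],[0,0,0]],[0,[-0.0013,0,0.0293],[0,0,0]],[0,[-0.0013,0,0.0293],[0,0,0]]]' | python3 -m handwheel; python3 plan.py 0.386 -0.3667 0.010 -93.6
```

```text
time_s: 7.6
tcp_pos: [0.3854, -0.3662, 0.0091]
ee_rot: [[-0.065, -0.998, -0.0], [-0.998, 0.065, 0.002], [-0.002, 0.0, -1.0]]
wrist_force: [-0.1, -0.8, 0.5]
gripper_width: 0.34
gripper_force: 29.9
at [ 0.3854 -0.3662  0.0091] t 7.6 w 0.34 gf 29.9 F [-0.1 -0.8  0.5] j [-26.  28. -27.  -0. -35.  23.]
shift [ 0.0004 -0.0007 -0.0009] rot [ 0.02  0.12 -0.13]
```

Scaled: -0.06 m / 0.75 = -0.08, -0.02 m / 0.75 = -0.0267.

```bash
echo '[[0.5,[0,0,0],[0,0,0]],[0.5,[0,0,0],[0,0,0]],[0.5,[0,0,0],[0,0,0]],[0.5,[0,0,-0.0267],[0,0,0]],[0.5,[0,0,-0.08],[0,0,0]],[0.5,[0,0,-0.08],[0,0,0]],[0.5,[0,0,-0.08],[0,0,0]],[0.5,[0,0,-0.08],[0,0,0]]]' | python3 -m handwheel; python3 plan.py 0.440 0.0113 0.065 -3
cat > look.py <<'E'
import sys,cv2,numpy as np
from station import eyes
t=eyes.capture('top')['pixels'][160:260,340:480,::-1];s=eyes.capture('side')['pixels'][230:350,280:420,::-1]
cv2.imwrite(sys.argv[1],np.hstack([cv2.resize(t,(400,286)),cv2.resize(s,(400,343))[57:]]))
E
```

```text
time_s: 8.4
tcp_pos: [0.3848, -0.366, 0.0688]
ee_rot: [[-0.065, -0.998, -0.001], [-0.998, 0.065, 0.003], [-0.003, 0.001, -1.0]]
wrist_force: [-0.2, 0.4, -0.1]
gripper_width: 0.498
gripper_force: 0.0
at [ 0.3848 -0.366   0.0688] t 8.4 w 0.498 gf 0.0 F [-0.2  0.4 -0.1] j [-26.  23. -24.  -0. -44.  22.]
shift [-0.3801 -0.0304  0.0047] rot [-7.000e-02  1.700e-01 -9.075e+01]
```

Scaled: -0.36 m / 0.75 = -0.48, -0.03 m / 0.75 = -0.04, -68 degrees / 180 = -0.3778.

```bash
echo '[[0.45,[-0.48,-0.04,0],[0,0,-0.3778]],[0.45,[-0.48,-0.04,0],[0,0,-0.3778]],[0.45,[-0.48,-0.04,0],[0,0,-0.3778]],[0.45,[-0.48,-0.04,0],[0,0,-0.3778]],[0.45,[-0.48,-0.04,0],[0,0,-0.3778]],[0.45,[-0.48,-0.04,0],[0,0,-0.3778]],[0.45,[-0.48,-0.04,0],[0,0,-0.3778]],[0.45,[-0.48,-0.04,0],[0,0,-0.3778]]]' | python3 -m handwheel|head -2; python3 plan.py 0.440 0.0113 0.04 -3
```

```text
time_s: 9.2
tcp_pos: [0.4393, -0.0054, 0.0695]
at [ 0.4393 -0.0054  0.0695] t 9.2 w 0.449 gf 0.0 F [ 0.3 -0.1  0. ] j [ 21.  15. -36.  -0. -39.  44.]
shift [-0.0064 -0.0154  0.0295] rot [ -0.08   0.03 -22.04]
```

Scaled: 0.03 m / 0.75 = 0.04, -0.015 m / 0.75 = -0.02, -22 degrees / 180 = -0.1222.

```bash
echo '[[0.45,[-0.008,-0.02,0.04],[0,0,-0.1222]],[0.45,[-0.008,-0.02,0.04],[0,0,-0.1222]],[0.45,[-0.008,-0.02,0.04],[0,0,-0.1222]],[0.45,[-0.008,-0.02,0.04],[0,0,-0.1222]],[0.45,[-0.008,-0.02,0.04],[0,0,-0.1222]],[0.45,[-0.008,-0.02,0.04],[0,0,-0.1222]],[0.45,[-0.008,-0.02,0.04],[0,0,-0.1222]]]' | python3 -m handwheel|head -2; python3 plan.py 0.440 0.0113 0.0045 -3; python3 look.py pics/chk4.png
```

```text
time_s: 9.9
tcp_pos: [0.4399, 0.0068, 0.0401]
at [0.4399 0.0068 0.0401] t 9.9 w 0.45 gf 0.0 F [ 0.  -0.2  1. ] j [ 22.  18. -38.  -0. -34.  64.]
shift [-0.0002 -0.0044  0.0356] rot [-0.1  -0.01 -0.79]
```

View pics/chk4.png

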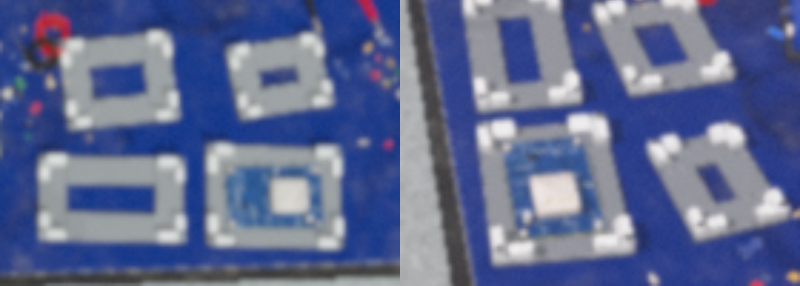

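The wide board lies centred between the guides of carrier c (crop (275,197)). Next, the small module.

Units first: shifts go in shares of 0.75 m and turns go in shares of 180 degrees. So 0.0355 m / 0.75 = 0.0473, 0.03 m / 0.75 = 0.04, -0.8 degrees / 180 = -0.0044.

```bash
echo '[[0.45,[0,-0.006,0.0267],[0,0,-0.0044]],[0.45,[0,-0.006,0.04],[0,0,-0.0044]],[0.45,[0,-0.006,0.0473],[0,0,-0.0044]],[0.45,[0,-0.006,0.0473],[0,0,-0.0044]],[0.45,[0,-0.006,0.0473],[0,0,-0.0044]],[0.45,[0,-0.006,0.0473],[0,0,-0.0044]],[0.45,[0,-0.006,0.0473],[0,0,-0.0044]]]' | python3 -m handwheel; python3 plan.py 0.440 0.0113 0.0045 -3
```

```text
time_s: 10.7
tcp_pos: [0.4405, 0.0116, 0.005]
ee_rot: [[0.999, -0.051, 0.001], [-0.051, -0.999, 0.002], [0.001, -0.002, -1.0]]
wrist_force: [-0.8, -0.3, 0.5]
gripper_width: 0.45
gripper_force: 0.0
at [0.4405 0.0116 0.005 ] t 10.7 w 0.45 gf 0.0 F [-0.8 -0.3  0.5] j [ 23.  22. -40.  -0. -28.  65.]
shift [-0.0005  0.0004  0.0005] rot [-0.12 -0.06  0.07]
```

Scaled: -0.06 m / 0.75 = -0.08, -0.04 m / 0.75 = -0.0533.

```bash
echo '[[0,[0,0,0],[0,0,0]],[0,[0,0,0],[0,0,0]],[0,[0,0,0],[0,0,0]],[0,[0,0,0],[0,0,0]],[0,[0,0,0],[0,0,0]],[0,[0,0,0],[0,0,0]]]' | python3 -m handwheel|tail -2; echo '[[0,[0,0,-0.0267],[0,0,0]],[0,[0,0,-0.0533],[0,0,0]],[0,[0,0,-0.08],[0,0,0]],[0,[0,0,-0.08],[0,0,0]],[0,[0,0,-0.08],[0,0,0]]]' | python3 -m handwheel; python3 plan.py 0.500 -0.379 0.065 -83.6
```

```text
gripper_width: 0.192
gripper_force: 29.9
time_s: 11.8
tcp_pos: [0.44, 0.0115, 0.0645]
ee_rot: [[0.999, -0.051, 0.001], [-0.051, -0.999, 0.002], [0.0, -0.002, -1.0]]
wrist_force: [0.0, 0.1, -0.6]
gripper_width: 0.192
gripper_force: 29.9
at [0.44   0.0115 0.0645] t 11.8 w 0.192 gf 29.9 F [ 0.   0.1 -0.6] j [ 23.  16. -37.  -0. -38.  64.]
shift [ 0.08    0.3869 -0.0013] rot [-1.200e-01  7.000e-02  8.066e+01]
```

Scaled: 0.34 m / 0.75 = 0.4533, 0.06 m / 0.75 = 0.08, 66 degrees / 180 = 0.3667.

```bash
echo '[[0,[0.08,0.4533,0],[0,0,0.3667]],[0,[0.08,0.4533,0],[0,0,0.3667]],[0,[0.08,0.4533,0],[0,0,0.3667]],[0,[0.08,0.4533,0],[0,0,0.3667]],[0,[0.08,0.4533,0],[0,0,0.3667]],[0,[0.08,0.4533,0],[0,0,0.3667]],[0,[0.08,0.4533,0],[0,0,0.3667]],[0,[0.08,0.4533,0],[0,0,0.3667]]]' | python3 -m handwheel|head -2; python3 plan.py 0.500 -0.379 0.05 -83.6
```

```text
time_s: 12.6
tcp_pos: [0.4824, -0.3358, 0.0618]
at [ 0.4824 -0.3358  0.0618] t 12.6 w 0.193 gf 29.9 F [-0.8  1.3 -0.6] j [-19.  28. -16.  -0. -46.  40.]
shift [ 0.0466 -0.0014  0.0117] rot [ 0.04  0.1  14.06]
```

Scaled: 0.046 m / 0.75 = 0.0613, 0.02 m / 0.75 = 0.0267, 14 degrees / 180 = 0.0778.

```bash
echo '[[0,[0.0613,-0.0013,0],[0,0,0.0778]],[0,[0.0613,-0.0013,0],[0,0,0.0778]],[0,[0.0613,-0.0013,0.0133],[0,0,0.0778]],[0,[0.0613,-0.0013,0.0267],[0,0,0.0778]],[0,[0.0613,-0.0013,0.0267],[0,0,0.0778]],[0,[0.0613,-0.0013,0.0267],[0,0,0.0778]],[0,[0.0613,-0.0013,0.0267],[0,0,0.0778]],[0,[0.0613,-0.0013,0.0267],[0,0,0.0778]]]' | python3 -m handwheel|head -4; python3 plan.py 0.500 -0.379 0.01 -83.6
```

```text
time_s: 13.4
tcp_pos: [0.5007, -0.3735, 0.0445]
ee_rot: [[0.124, -0.992, 0.001], [-0.992, -0.124, 0.001], [-0.001, -0.001, -1.0]]
wrist_force: [-0.1, -0.0, -0.3]
at [ 0.5007 -0.3735  0.0445] t 13.4 w 0.195 gf 29.9 F [-0.1 -0.  -0.3] j [-22.  32. -12.  -0. -47.  29.]
shift [0.0054 0.0014 0.0345] rot [-0.07  0.07  0.73]
```

Scaled: 0.014 m / 0.75 = 0.0187, 0.01 m / 0.75 = 0.0133, 0.7 degrees / 180 = 0.0039.

```bash
echo '[[0,[0.0073,0.0013,0],[0,0,0.0039]],[0,[0.0073,0.0013,0.0133],[0,0,0.0039]],[0,[0.0073,0.0013,0.0187],[0,0,0.0039]],[0,[0.0073,0.0013,0.0187],[0,0,0.0039]],[0,[0.0073,0.0013,0.0187],[0,0,0.0039]],[0,[0.0073,0.0013,0.0187],[0,0,0.0039]],[0,[0.0073,0.0013,0.0187],[0,0,0.0039]]]' | python3 -m handwheel|head -2; python3 plan.py 0.500 -0.379 0.01 -83.6; python3 look.py pics/chk5.png
```

```text
time_s: 14.1
tcp_pos: [0.5001, -0.3793, 0.0302]
at [ 0.5001 -0.3793  0.0302] t 14.1 w 0.198 gf 29.9 F [ 0.2  0.3 -0.3] j [-22.  33. -12.  -0. -45.  29.]
shift [-0.0003  0.0001  0.0202] rot [-0.04  0.08 -0.02]
```

View pics/chk5.png

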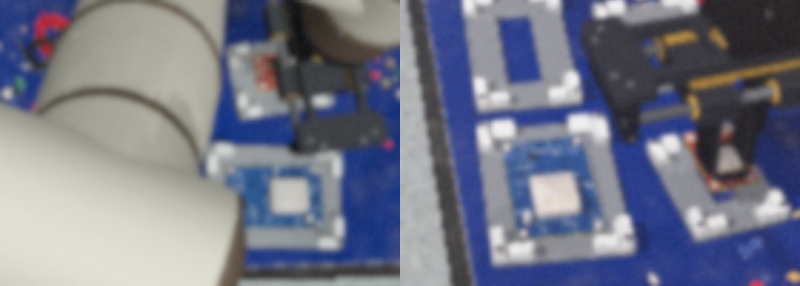

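The red board hangs level over carrier b (side crop (725,165)). Lowering.

Scaled: 0.0205 m / 0.75 = 0.0273, 0.016 m / 0.75 = 0.0213.

```bash
echo '[[0,[0,0,0.0133],[0,0,0]],[0,[0,0,0.0213],[0,0,0]],[0,[0,0,0.0273],[0,0,0]],[0,[0,0,0.0273],[0,0,0]],[0,[0,0,0.0273],[0,0,0]],[0,[0,0,0.0273],[0,0,0]]]' | python3 -m handwheel; python3 plan.py 0.5 -0.379 0.01 -83.6|head -1
```

```text
time_s: 14.8
tcp_pos: [0.4994, -0.3789, 0.0097]
ee_rot: [[0.111, -0.994, -0.001], [-0.994, -0.111, 0.002], [-0.002, 0.001, -1.0]]
wrist_force: [-1.9, 1.9, 5.5]
gripper_width: 0.196
gripper_force: 29.9
at [ 0.4994 -0.3789  0.0097] t 14.8 w 0.196 gf 29.9 F [-1.9  1.9  5.5] j [-22.  35. -13.  -0. -43.  29.]
```

Scaled: -0.06 m / 0.75 = -0.08, -0.02 m / 0.75 = -0.0267.

```bash
echo '[[0.35,[0,0,0],[0,0,0]],[0.35,[0,0,0],[0,0,0]],[0.35,[0,0,0],[0,0,0]],[0.35,[0,0,-0.0267],[0,0,0]],[0.35,[0,0,-0.08],[0,0,0]],[0.35,[0,0,-0.08],[0,0,0]],[0.35,[0,0,-0.08],[0,0,0]],[0.35,[0,0,-0.08],[0,0,0]]]' | python3 -m handwheel; python3 plan.py 0.470 -0.0828 0.065 1.5
```

```text
time_s: 15.6
tcp_pos: [0.4993, -0.3789, 0.0685]
ee_rot: [[0.111, -0.994, -0.001], [-0.994, -0.111, 0.003], [-0.003, 0.001, -1.0]]
wrist_force: [0.3, -0.4, -0.7]
gripper_width: 0.355
gripper_force: 0.0
at [ 0.4993 -0.3789  0.0685] t 15.6 w 0.355 gf 0.0 F [ 0.3 -0.4 -0.7] j [-22.  30. -10.  -0. -50.  29.]
shift [-0.2975 -0.0036  0.0044] rot [-8.000e-02  1.700e-01 -8.515e+01]
```

Scaled: -0.297 m / 0.75 = -0.396, -0.004 m / 0.75 = -0.0053, -67 degrees / 180 = -0.3722.

```bash
echo '[[0.5,[-0.396,-0.0053,0],[0,0,-0.3722]],[0.5,[-0.396,-0.0053,0],[0,0,-0.3722]],[0.5,[-0.396,-0.0053,0],[0,0,-0.3722]],[0.5,[-0.396,-0.0053,0],[0,0,-0.3722]],[0.5,[-0.396,-0.0053,0],[0,0,-0.3722]],[0.5,[-0.396,-0.0053,0],[0,0,-0.3722]],[0.5,[-0.396,-0.0053,0],[0,0,-0.3722]],[0.5,[-0.396,-0.0053,0],[0,0,-0.3722]]]' | python3 -m handwheel|head -2; python3 plan.py 0.470 -0.0828 0.04 1.5
```

```text
time_s: 16.4
tcp_pos: [0.4702, -0.082, 0.0691]
at [ 0.4702 -0.082   0.0691] t 16.4 w 0.502 gf 0.0 F [ 0.2 -0.8  0.5] j [ 10.  18. -31.  -0. -41.  64.]
shift [0.0002 0.0009 0.0291] rot [ -0.07   0.12 -17.59]
```

Scaled: 0.03 m / 0.75 = 0.04, 0.001 m / 0.75 = 0.0013, -17.6 degrees / 180 = -0.0978.

```bash
echo '[[0.5,[0,0.0013,0.04],[0,0,-0.0978]],[0.5,[0,0.0013,0.04],[0,0,-0.0978]],[0.5,[0,0.0013,0.04],[0,0,-0.0978]],[0.5,[0,0.0013,0.04],[0,0,-0.0978]],[0.5,[0,0.0013,0.04],[0,0,-0.0978]],[0.5,[0,0.0013,0.04],[0,0,-0.0978]],[0.5,[0,0.0013,0.04],[0,0,-0.0978]]]' | python3 -m handwheel|head -2; python3 plan.py 0.470 -0.0828 0.0045 1.5; python3 look.py pics/chk6.png
```

```text
time_s: 17.1
tcp_pos: [0.4709, -0.0846, 0.0402]
at [ 0.4709 -0.0846  0.0402] t 17.1 w 0.501 gf 0.0 F [ 0.6  0.5 -0.3] j [  9.  21. -33.  -0. -36.  82.]
shift [-0.0009 -0.0018  0.0357] rot [-0.1  -0.06 -0.57]
```

View pics/chk6.png

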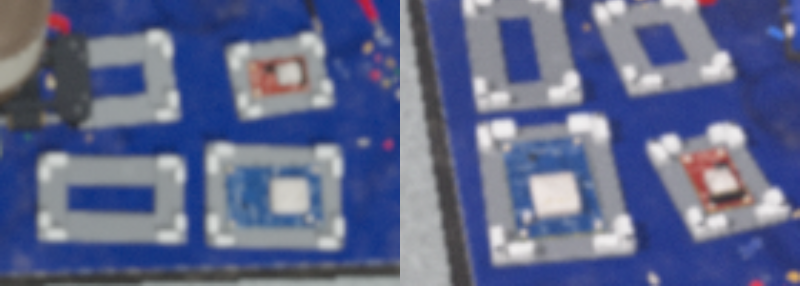

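The red board lies centred in carrier b (crop (280,75)). Now the medium module.

Scaled: 0.0355 m / 0.75 = 0.0473, 0.03 m / 0.75 = 0.04, -0.5 degrees / 180 = -0.0028.

```bash
echo '[[0.5,[-0.0013,-0.0027,0.0267],[0,0,-0.0028]],[0.5,[-0.0013,-0.0027,0.04],[0,0,-0.0028]],[0.5,[-0.0013,-0.0027,0.0473],[0,0,-0.0028]],[0.5,[-0.0013,-0.0027,0.0473],[0,0,-0.0028]],[0.5,[-0.0013,-0.0027,0.0473],[0,0,-0.0028]],[0.5,[-0.0013,-0.0027,0.0473],[0,0,-0.0028]],[0.5,[-0.0013,-0.0027,0.0473],[0,0,-0.0028]]]' | python3 -m handwheel; python3 plan.py 0.470 -0.0828 0.0045 1.5
```

```text
time_s: 17.9
tcp_pos: [0.47, -0.0826, 0.0049]
ee_rot: [[1.0, 0.026, 0.001], [0.026, -1.0, 0.002], [0.001, -0.002, -1.0]]
wrist_force: [0.0, 0.0, 0.2]
gripper_width: 0.501
gripper_force: 0.0
at [ 0.47   -0.0826  0.0049] t 17.9 w 0.501 gf 0.0 F [0.  0.  0.2] j [ 10.  25. -35.  -0. -31.  82.]
shift [-0.      0.0003  0.0004] rot [-0.1  -0.08 -0.03]
```

```bash
echo '[[0,[0,0,0],[0,0,0]],[0,[0,0,0],[0,0,0]],[0,[0,0,0],[0,0,0]],[0,[0,0,0],[0,0,0]],[0,[0,0,0],[0,0,0]],[0,[0,0,0],[0,0,0]]]' | python3 -m handwheel|tail -2; echo '[[0,[0,0,-0.0267],[0,0,0]],[0,[0,0,-0.0533],[0,0,0]],[0,[0,0,-0.08],[0,0,0]],[0,[0,0,-0.08],[0,0,0]],[0,[0,0,-0.08],[0,0,0]]]' | python3 -m handwheel|head -2; python3 plan.py 0.5005 -0.230 0.065 -85.8
```

```text
gripper_width: 0.28
gripper_force: 30.0
time_s: 19.0
tcp_pos: [0.4694, -0.0826, 0.0644]
at [ 0.4694 -0.0826  0.0644] t 19.0 w 0.283 gf 30.0 F [-0.2 -0.3 -0.3] j [ 10.  19. -32.  -0. -40.  82.]
shift [ 0.0273  0.1482 -0.0009] rot [-1.300e-01  6.000e-02  8.725e+01]
```

Scaled: 0.14 m / 0.75 = 0.1867, 0.027 m / 0.75 = 0.036, 67 degrees / 180 = 0.3722.

```bash
echo '[[0,[0.036,0.1867,0],[0,0,0.3722]],[0,[0.036,0.1867,0],[0,0,0.3722]],[0,[0.036,0.1867,0],[0,0,0.3722]],[0,[0.036,0.1867,0],[0,0,0.3722]],[0,[0.036,0.1867,0],[0,0,0.3722]],[0,[0.036,0.1867,0],[0,0,0.3722]],[0,[0.036,0.1867,0],[0,0,0.3722]],[0,[0.036,0.1867,0],[0,0,0.3722]]]' | python3 -m handwheel|head -2; python3 plan.py 0.5005 -0.230 0.045 -85.8
```

```text
time_s: 19.8
tcp_pos: [0.4991, -0.2218, 0.0624]
at [ 0.4991 -0.2218  0.0624] t 19.8 w 0.279 gf 29.9 F [ 0.6 -0.8 -0.6] j [ -7.  24. -22.  -0. -44.  31.]
shift [0.0081 0.0021 0.0174] rot [ 0.14  0.18 19.93]
```

Scaled: 0.03 m / 0.75 = 0.04, 0.02 m / 0.75 = 0.0267, 20 degrees / 180 = 0.1111.

```bash
echo '[[0,[0.0107,0.0027,0],[0,0,0.1111]],[0,[0.0107,0.0027,0],[0,0,0.1111]],[0,[0.0107,0.0027,0.0133],[0,0,0.1111]],[0,[0.0107,0.0027,0.0267],[0,0,0.1111]],[0,[0.0107,0.0027,0.04],[0,0,0.1111]],[0,[0.0107,0.0027,0.04],[0,0,0.1111]],[0,[0.0107,0.0027,0.04],[0,0,0.1111]],[0,[0.0107,0.0027,0.04],[0,0,0.1111]]]' | python3 -m handwheel|head -2; python3 plan.py 0.5005 -0.230 0.01 -85.8; python3 look.py pics/chk7.png
```

```text
time_s: 20.6
tcp_pos: [0.5021, -0.23, 0.0344]
at [ 0.5021 -0.23    0.0344] t 20.6 w 0.277 gf 30.0 F [-0.5 -0.2 -0.1] j [ -8.  27. -23.  -0. -40.  12.]
shift [-0.0001  0.0016  0.0244] rot [-0.05  0.08  0.31]
```

View pics/chk7.png

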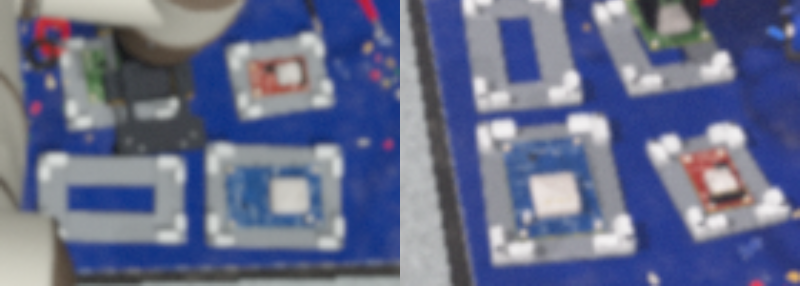

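The green medium board is over carrier a (side crop (665,30)), aligned. That was picture 14, so from here I check by measurements.

Scaled: 0.0245 m / 0.75 = 0.0327, 0.018 m / 0.75 = 0.024, 0.3 degrees / 180 = 0.0017.

```bash
echo '[[0,[0,0.002,0.0133],[0,0,0.0017]],[0,[0,0.002,0.024],[0,0,0.0017]],[0,[0,0.002,0.0327],[0,0,0.0017]],[0,[0,0.002,0.0327],[0,0,0.0017]],[0,[0,0.002,0.0327],[0,0,0.0017]],[0,[0,0.002,0.0327],[0,0,0.0017]]]' | python3 -m handwheel; python3 plan.py 0.5005 -0.230 0.01 -85.8|head -1
```

```text
time_s: 21.3
tcp_pos: [0.5, -0.23, 0.0093]
ee_rot: [[0.073, -0.997, -0.0], [-0.997, -0.073, 0.002], [-0.002, 0.0, -1.0]]
wrist_force: [0.7, 0.3, -1.2]
gripper_width: 0.284
gripper_force: 30.0
at [ 0.5    -0.23    0.0093] t 21.3 w 0.284 gf 30.0 F [ 0.7  0.3 -1.2] j [ -8.  29. -24.  -0. -37.  12.]
```

Scaled: -0.1 m / 0.75 = -0.1333, -0.06 m / 0.75 = -0.08.

```bash
echo '[[0.42,[0,0,0],[0,0,0]],[0.42,[0,0,0],[0,0,0]],[0.42,[0,0,0],[0,0,0]],[0.42,[0,0,-0.0267],[0,0,0]],[0.42,[0,0,-0.08],[0,0,0]],[0.42,[0,0,-0.1333],[0,0,0]],[0.42,[0,0,-0.1333],[0,0,0]],[0.42,[0,0,-0.1333],[0,0,0]]]' | python3 -m handwheel; python3 plan.py 0.4478 0.05 0.1 -71.5
```

```text
time_s: 22.1
tcp_pos: [0.5006, -0.2302, 0.1107]
ee_rot: [[0.072, -0.997, 0.003], [-0.997, -0.072, 0.002], [-0.002, -0.003, -1.0]]
wrist_force: [-0.5, -0.1, -1.1]
gripper_width: 0.419
gripper_force: 0.0
at [ 0.5006 -0.2302  0.1107] t 22.1 w 0.419 gf 0.0 F [-0.5 -0.1 -1.1] j [ -8.  21. -19.  -0. -50.  12.]
shift [-0.2832  0.0324  0.0111] rot [ -0.18   0.07 -14.35]
```

Scaled: -0.283 m / 0.75 = -0.3773, 0.032 m / 0.75 = 0.0427, -14.3 degrees / 180 = -0.0794.

```bash
echo '[[0.6,[-0.3773,0.0427,0.0133],[0,0,-0.0794]],[0.6,[-0.3773,0.0427,0.0133],[0,0,-0.0794]],[0.6,[-0.3773,0.0427,0.0133],[0,0,-0.0794]],[0.6,[-0.3773,0.0427,0.0133],[0,0,-0.0794]],[0.6,[-0.3773,0.0427,0.0133],[0,0,-0.0794]],[0.6,[-0.3773,0.0427,0.0133],[0,0,-0.0794]],[0.6,[-0.3773,0.0427,0.0133],[0,0,-0.0794]],[0.6,[-0.3773,0.0427,0.0133],[0,0,-0.0794]]]' | python3 -m handwheel|head -2
cat > m4.py <<'E'
from vis import *
from station import eyes
top=eyes.capture('top')
R=dict(long=(211,193,246,240),c=(409,206,463,250),b=(416,168,460,205),a=(357,165,408,208),d=(350,209,408,248))
for k,roi in R.items():
    im=cv2.GaussianBlur(big(top,roi),(0,0),2).astype(int);r,g,b=im[...,0],im[...,1],im[...,2]
    S=im.max(2)-im.min(2)
    m={'b':r>b+10,'a':g>b+8,'d':g>b+8,'long':g>b-5}.get(k,(g>80)&(S>45)).astype(np.uint8)
    m=cv2.morphologyEx(cv2.morphologyEx(m,cv2.MORPH_CLOSE,np.ones((21,21))),cv2.MORPH_OPEN,np.ones((25,25)))
    if m.sum()<500: print(k,'none');continue
    print(k,*[np.round(v,4) for v in rect(top,blob(m),roi,.003 if k=='long' else .008)])
    hsv=cv2.cvtColor(big(top,roi),cv2.COLOR_RGB2HSV);w=blob((hsv[...,1]<70)&(hsv[...,2]>185)) if k=='long' else None
    if w is not None: print('  can',*[np.round(v,4) for v in rect(top,w,roi,.010)])
E
python3 m4.py; python3 plan.py 0.4478 0.191 0.1 -71.5
```

```text
time_s: 22.9
tcp_pos: [0.4466, 0.0501, 0.099]
long [0.4495 0.1915] -0.3431 [126.2485  93.0529] [0.4376 0.1875]
  can [0.4881 0.2015] 88.2653 [71.9922 30.4815] [0.4831 0.1966]
c [ 0.3866 -0.3372] -2.0741 [55.9332 38.5904] [ 0.3866 -0.3362]
b [ 0.4989 -0.3719] -85.9279 [58.2189 38.5394] [ 0.4989 -0.3721]
a [ 0.4972 -0.2083] 3.5833 [52.8836 49.8709] [ 0.4987 -0.2115]
d none
at [0.4469 0.0494 0.0992] t 22.95 w 0.601 gf 0.0 F [ 0.6 -0.2 -0. ] j [ 27.  13. -33.  -0. -44.  -8.]
shift [-0.134  -0.0458 -0.0007] rot [ 0.1   0.08 -0.01]
```

Scaled: -0.134 m / 0.75 = -0.1787, -0.046 m / 0.75 = -0.0613.

```bash
echo '[[0.65,[-0.1787,-0.0613,0],[0,0,0]],[0.65,[-0.1787,-0.0613,0],[0,0,0]],[0.65,[-0.1787,-0.0613,0],[0,0,0]],[0.65,[-0.1787,-0.0613,0],[0,0,0]],[0.65,[-0.1787,-0.0613,0],[0,0,0]],[0.65,[-0.1787,-0.0613,0],[0,0,0]],[0.65,[-0.1787,-0.0613,0],[0,0,0]]]' | python3 -m handwheel|head -2;  python3 plan.py 0.4478 0.191 0.03 -71.5
```

```text
time_s: 23.65
tcp_pos: [0.4488, 0.1897, 0.1001]
at [0.4488 0.1897 0.1001] t 23.65 w 0.65 gf 0.0 F [-0.1  0.2 -0.8] j [ 42.  16. -28.  -0. -45. -24.]
shift [-0.0015  0.0005  0.0701] rot [ 0.01  0.07 -0.16]
```

```bash
python3 - <<'E'
from vis import *
s=dict(np.load('side0.npz'))
print(ray(s,[[312.2,139.5]],.098),ray(s,[[312.4,167]],0))
E
echo '[[0.65,[-0.002,0,0.04],[0,0,0]],[0.65,[-0.002,0,0.0667],[0,0,0]],[0.65,[-0.002,0,0.08],[0,0,0]],[0.65,[-0.002,0,0.08],[0,0,0]],[0.65,[-0.002,0,0.08],[0,0,0]],[0.65,[-0.002,0,0.08],[0,0,0]]]' | python3 -m handwheel|head -5;  python3 plan.py 0.4478 0.191 0.0048 -71.5
```

```text
[[0.44075301 0.25894081 0.098     ]] [[0.44265682 0.26931986 0.        ]]
time_s: 24.25
tcp_pos: [0.4491, 0.1933, 0.0414]
ee_rot: [[0.317, -0.948, 0.002], [-0.948, -0.317, 0.003], [-0.002, -0.003, -1.0]]
wrist_force: [0.4, 0.1, 0.3]
gripper_width: 0.652
at [0.4491 0.1933 0.0414] t 24.25 w 0.652 gf 0.0 F [0.4 0.1 0.3] j [ 42.  22. -32.  -0. -37. -24.]
shift [0.0018 0.0021 0.0366] rot [-0.16  0.13 -0.03]
```

Scaled: 0.036 m / 0.75 = 0.048, 0.03 m / 0.75 = 0.04.

```bash
echo '[[0.65,[0.0027,0.0027,0.0267],[0,0,0]],[0.65,[0.0027,0.0027,0.04],[0,0,0]],[0.65,[0.0027,0.0027,0.048],[0,0,0]],[0.65,[0.0027,0.0027,0.048],[0,0,0]],[0.65,[0.0027,0.0027,0.048],[0,0,0]],[0.65,[0.0027,0.0027,0.048],[0,0,0]],[0.65,[0.0027,0.0027,0.048],[0,0,0]]]' | python3 -m handwheel|head -6;  python3 plan.py 0.4478 0.191 0.0045 -71.5
```

```text
time_s: 24.95
tcp_pos: [0.4474, 0.1907, 0.0049]
ee_rot: [[0.317, -0.948, 0.001], [-0.948, -0.317, 0.002], [-0.002, -0.002, -1.0]]
wrist_force: [0.3, 0.1, 0.1]
gripper_width: 0.65
gripper_force: 0.0
at [0.4474 0.1907 0.0049] t 24.95 w 0.65 gf 0.0 F [0.3 0.1 0.1] j [ 42.  25. -34.  -0. -31. -24.]
shift [-0.0001 -0.0004  0.0004] rot [-0.1   0.11 -0.01]
```

Scaled: -0.09 m / 0.75 = -0.12, -0.07 m / 0.75 = -0.0933.

```bash
echo '[[0,[0,0,0],[0,0,0]],[0,[0,0,0],[0,0,0]],[0,[0,0,0],[0,0,0]],[0,[0,0,0],[0,0,0]],[0,[0,0,0],[0,0,0]],[0,[0,0,0],[0,0,0]]]' | python3 -m handwheel|tail -3; echo '[[0,[0,0,-0.0267],[0,0,0]],[0,[0,0,-0.0533],[0,0,0]],[0,[0,0,-0.0933],[0,0,0]],[0,[0,0,-0.12],[0,0,0]],[0,[0,0,-0.12],[0,0,0]],[0,[0,0,-0.12],[0,0,0]]]' | python3 -m handwheel; python3 plan.py 0.3896 -0.1973 0.065 -2.6
```

```text
wrist_force: [0.4, -1.0, 1.5]
gripper_width: 0.406
gripper_force: 30.0
time_s: 26.15
tcp_pos: [0.4467, 0.1902, 0.0942]
ee_rot: [[0.316, -0.949, -0.0], [-0.949, -0.316, 0.002], [-0.002, -0.001, -1.0]]
wrist_force: [0.2, -0.3, -1.8]
gripper_width: 0.407
gripper_force: 30.0
at [0.4467 0.1902 0.0942] t 26.15 w 0.407 gf 30.0 F [ 0.2 -0.3 -1.8] j [ 42.  17. -29.  -0. -44. -24.]
shift [0.3495 0.1768 0.0284] rot [ -0.1    0.08 -68.95]
```

Scaled: 0.349 m / 0.75 = 0.4653, 0.177 m / 0.75 = 0.236, -68.9 degrees / 180 = -0.3828.

```bash
echo '[[0,[0.4653,0.236,0],[0,0,-0.3828]],[0,[0.4653,0.236,0],[0,0,-0.3828]],[0,[0.4653,0.236,0],[0,0,-0.3828]],[0,[0.4653,0.236,0],[0,0,-0.3828]],[0,[0.4653,0.236,0],[0,0,-0.3828]],[0,[0.4653,0.236,0],[0,0,-0.3828]],[0,[0.4653,0.236,0],[0,0,-0.3828]],[0,[0.4653,0.236,0],[0,0,-0.3828]]]' | python3 -m handwheel|head -2; echo '[[0,[0,0,0],[0,0,0]],[0,[0,0,0.04],[0,0,0]],[0,[0,0,0.04],[0,0,0]],[0,[0,0,0.04],[0,0,0]],[0,[0,0,0.04],[0,0,0]],[0,[0,0,0.04],[0,0,0]]]' | python3 -m handwheel | tail -2; python3 plan.py 0.3896 -0.1973 0.03 -2.6
python3 - <<'E'
from station import eyes,sensors
import numpy as np,cv2
c=eyes.capture('side');T,K=c['world_from_camera'],c['K'];z=c['z_map'].astype(float);v,u=np.mgrid[:400,:640]
P=np.stack([(u-K[0,2])/K[0,0]*z,-(v-K[1,2])/K[1,1]*z,-z],-1)@T[:3,:3].T+T[:3,3]
r,g,b=[c['pixels'][...,i].astype(int) for i in range(3)]
m=(g>b+5)&(g>r+8)&(P[...,2]>.03)&(P[...,2]<.11)&(abs(P[...,1]+.2)<.1)&(abs(P[...,0]-.39)<.06)&(z>0)
Q=P[m];print(len(Q),Q.min(0).round(3),Q.max(0).round(3))
A=np.c_[Q[:,:2]-[.39,-.2],np.ones(len(Q))];s=np.linalg.lstsq(A,Q[:,2],rcond=None)[0];print('tilt deg x,y',np.degrees(s[:2]).round(2),'z',s[2].round(4),'resid',np.std(A@s-Q[:,2]).round(4))
E
```

```text
time_s: 26.95
tcp_pos: [0.396, -0.154, 0.0925]
gripper_width: 0.403
gripper_force: 30.0
at [ 0.3983 -0.1521  0.0646] t 27.55 w 0.403 gf 30.0 F [-0.7 -0.4 -0.2] j [  1.  14. -38.  -0. -37.  77.]
shift [0.0008 0.0461 0.0345] rot [-0.11 -0.09 -9.34]
304 [ 0.367 -0.215  0.058] [ 0.421 -0.133  0.084]
tilt deg x,y [-1.08  0.32] z 0.0616 resid 0.0027
```

Scaled: 0.046 m / 0.75 = 0.0613, 0.03 m / 0.75 = 0.04, -9.3 degrees / 180 = -0.0517.

```bash
echo '[[0,[0.0013,0.0613,0],[0,0,-0.0517]],[0,[0.0013,0.0613,0],[0,0,-0.0517]],[0,[0.0013,0.0613,0.0133],[0,0,-0.0517]],[0,[0.0013,0.0613,0.0267],[0,0,-0.0517]],[0,[0.0013,0.0613,0.04],[0,0,-0.0517]],[0,[0.0013,0.0613,0.04],[0,0,-0.0517]],[0,[0.0013,0.0613,0.04],[0,0,-0.0517]],[0,[0.0013,0.0613,0.04],[0,0,-0.0517]]]' | python3 -m handwheel|head -2; python3 plan.py 0.3896 -0.1973 0.01 -2.6
cat > d.py <<'E'
from vis import *
from station import eyes
for n,roi in(('side',(290,225,355,295)),('top',(345,200,412,252))):
    c=eyes.capture(n);im=cv2.GaussianBlur(big(c,roi),(0,0),2).astype(int);r,g,b=im[...,0],im[...,1],im[...,2]
    m=((g>b+5)&(g>r+8)).astype(np.uint8);m=cv2.morphologyEx(m,cv2.MORPH_CLOSE,np.ones((21,21)))
    o=blob(m)
    for z in(.008,.03): print(n,z,*[np.round(v,4) for v in rect(c,o,roi,z)],'x,y range',np.r_[ray(c,px(o,roi),z).min(0)[:2],ray(c,px(o,roi),z).max(0)[:2]].round(4))
E
python3 d.py
```

```text
time_s: 28.4
tcp_pos: [0.3893, -0.1974, 0.0338]
at [ 0.3893 -0.1974  0.0338] t 28.4 w 0.41 gf 30.0 F [0.  0.6 0.1] j [ -5.  19. -39.  -0. -33.  93.]
shift [ 0.0002 -0.0001  0.0238] rot [-0.09 -0.02 -0.07]
side 0.008 [ 0.3937 -0.2026] 87.8631 [77.8915 48.7032] [ 0.394  -0.1976] x,y range [ 0.369  -0.2369  0.4189 -0.1579]
side 0.03 [ 0.389  -0.2287] 87.8631 [75.3255 47.0989] [ 0.3893 -0.2239] x,y range [ 0.3652 -0.2619  0.4134 -0.1856]
top 0.008 [ 0.3808 -0.201 ] 88.2705 [10.5476  5.9635] [ 0.3809 -0.2014] x,y range [ 0.3779 -0.2067  0.384  -0.1961]
top 0.03 [ 0.3781 -0.1983] 88.2705 [10.3702  5.8633] [ 0.3782 -0.1987] x,y range [ 0.3752 -0.2039  0.3812 -0.1935]
```

Scaled: 0.024 m / 0.75 = 0.032, 0.018 m / 0.75 = 0.024.

```bash
echo '[[0,[0,0,0.0133],[0,0,0]],[0,[0,0,0.024],[0,0,0]],[0,[0,0,0.032],[0,0,0]],[0,[0,0,0.032],[0,0,0]],[0,[0,0,0.032],[0,0,0]],[0,[0,0,0.032],[0,0,0]],[0,[0,0,0.032],[0,0,0]]]' | python3 -m handwheel; python3 d.py|grep '0.008'
```

```text
time_s: 29.2
tcp_pos: [0.3889, -0.1976, 0.0096]
ee_rot: [[0.999, -0.047, -0.0], [-0.047, -0.999, 0.002], [-0.0, -0.002, -1.0]]
wrist_force: [0.7, -0.4, -1.3]
gripper_width: 0.409
gripper_force: 30.0
side 0.008 [ 0.3874 -0.2318] 88.0195 [69.0967 46.8763] [ 0.388  -0.2282] x,y range [ 0.3641 -0.2627  0.4122 -0.1931]
top 0.008 [ 0.3786 -0.1975] 88.2703 [5.8916 2.6489] [ 0.3787 -0.1977] x,y range [ 0.3773 -0.2006  0.3801 -0.1948]
```

Scaled: -0.14 m / 0.75 = -0.1867, -0.1 m / 0.75 = -0.1333.

```bash
echo '[[0.5,[0,0,0],[0,0,0]],[0.5,[0,0,0],[0,0,0]],[0.5,[0,0,0],[0,0,0]],[0.5,[0,0,-0.0267],[0,0,0]],[0.5,[0,0,-0.08],[0,0,0]],[0.5,[0,0,-0.1333],[0,0,0]],[0.5,[0,0,-0.1867],[0,0,0]],[0.5,[0,0,-0.1867],[0,0,0]]]' | python3 -m handwheel|tail -3; echo '[[0.5,[0.04,-0.3333,0],[0,0,0]],[0.5,[0.04,-0.3333,0],[0,0,0]],[0.5,[0.04,-0.3333,0],[0,0,0]],[0.5,[0.04,-0.3333,0],[0,0,0]],[0.5,[0.04,-0.3333,0],[0,0,0]],[0.5,[0.04,-0.3333,0],[0,0,0]],[0.5,[0.04,-0.3333,0],[0,0,0]],[0.5,[0.04,-0.3333,0],[0,0,0]]]' | python3 -m handwheel|head -3
cat > fin.py <<'E'
from vis import *
from station import eyes
C=dict(a=(.5,-.224,94.2,70,50),b=(.4993,-.3732,96.4,55,35),c=(.3864,-.3607,86.4,90,60),d=(.389,-.2113,87.4,100,45))
for n in('top','side'):
    c=eyes.capture(n);z=c['z_map'].astype(float);T,K=c['world_from_camera'],c['K'];v,u=np.mgrid[:400,:640]
    P=np.stack([(u-K[0,2])/K[0,0]*z,-(v-K[1,2])/K[1,1]*z,-z],-1)@T[:3,:3].T+T[:3,3]
    for k,(x,y,t,L,W) in C.items():
        e=np.array([np.cos(np.radians(t)),np.sin(np.radians(t))]);f=np.array([-e[1],e[0]])
        # project colour contour in ROI around the carrier
        loc=(P[...,:2]-[x,y]);a,b=loc@e*1e3,loc@f*1e3
        r,g,bl=[c['pixels'][...,i].astype(int) for i in range(3)]
        S=np.max([r,g,bl],0)-np.min([r,g,bl],0)
        m=(S>28)&(abs(a)<L/2+8)&(abs(b)<W/2+8)&(z>0)&(P[...,2]>-.01)
        can=(S<=28)&(abs(a)<L/2-8)&(abs(b)<W/2-6)
        zz=P[...,2][m]*1e3;A=np.c_[a[m],b[m],np.ones(m.sum())];s=np.linalg.lstsq(A,zz,rcond=None)[0]
        print(n,k,m.sum(),'a',np.percentile(a[m],[2,98]).round(1),'b',np.percentile(b[m],[2,98]).round(1),'want',L/2,W/2,'z',np.median(zz).round(1),'tilt',np.degrees(s[:2]).round(1),'can z',np.median(P[...,2][can]*1e3).round(1))
    q=(abs(P[...,0]-.44)<.05)&(abs(P[...,1]-.265)<.04)&(z>0);print('bottle top',P[...,2][q].max().round(3))
E
python3 fin.py
```

```text
wrist_force: [0.9, 0.2, 0.2]
gripper_width: 0.501
gripper_force: 0.0
time_s: 30.9
tcp_pos: [0.43, 0.0497, 0.1496]
ee_rot: [[0.999, -0.048, -0.001], [-0.048, -0.999, 0.001], [-0.001, -0.001, -1.0]]
top a 253 a [-31.   32.9] b [-22.   21.6] want 35.0 25.0 z 7.7 tilt [0.2 0.7] can z 13.8
top b 180 a [-23.7  26.9] b [-16.2  16.5] want 27.5 17.5 z 8.1 tilt [-2.5 -0.8] can z 14.7
top c 534 a [-43.3  43.3] b [-27.2  28.9] want 45.0 30.0 z 7.8 tilt [0.3 0.2] can z 14.7
top d 325 a [-46.   47.1] b [-18.7  19.4] want 50.0 22.5 z 7.8 tilt [0.1 0.5] can z 13.4
bottle top 0.656
side a 158 a [-31.5  34. ] b [-22.   22.5] want 35.0 25.0 z 6.3 tilt [-0.1  0. ] can z 11.5
side b 259 a [-25.5  30.2] b [-19.   16.3] want 27.5 17.5 z 6.6 tilt [-2.3  1.4] can z 13.5
side c 692 a [-40.1  44.8] b [-29.2  28.3] want 45.0 30.0 z 6.2 tilt [-0.3  0.4] can z 13.0
side d 233 a [-45.   42.8] b [-20.   19.7] want 50.0 22.5 z 6.1 tilt [0.1 0.2] can z 11.8
bottle top 0.073
```

Run:
```python
from vis import *
from station import eyes
for n in('top','side'):
    c=eyes.capture(n);z=c['z_map'].astype(float);T,K=c['world_from_camera'],c['K'];v,u=np.mgrid[:400,:640]
    P=np.stack([(u-K[0,2])/K[0,0]*z,-(v-K[1,2])/K[1,1]*z,-z],-1)@T[:3,:3].T+T[:3,3]
    e=np.array([np.cos(np.radians(96.4)),np.sin(np.radians(96.4))]);l=P[...,:2]-[.4993,-.3732];a=l@e*1e3;b=l@[-e[1],e[0]]*1e3
    r,g,bl=[c['pixels'][...,i].astype(int) for i in range(3)]
    m=(r>bl+50)&(abs(a)<35)&(abs(b)<25)
    for lo in range(-30,30,10):
        q=m&(a>=lo)&(a<lo+10);print(n,lo,q.sum(),(P[...,2][q]*1e3).mean().round(1) if q.any() else '')
    o=np.load(n+'0.npz')['pixels'].astype(int);x0,y0,x1,y1=(178,200,200,222) if n=='top' else (304,135,322,172)
    print('bottle diff',np.abs(o-c['pixels'])[y0:y1,x0:x1].mean().round(1))
```

```text
top -30 0 
top -20 6 8.2
top -10 9 9.1
top 0 24 7.4
top 10 39 8.5
top 20 19 8.7
bottle diff 108.9
side -30 26 7.0
side -20 8 7.0
side -10 15 6.5
side 0 25 6.8
side 10 45 6.6
side 20 39 6.0
bottle diff 18.7
```

Scaled: 0.25 m / 0.75 = 0.3333, -0.03 m / 0.75 = -0.04.

```bash
echo '[[0.5,[0.0133,0.3333,-0.04],[0,0,0]],[0.5,[0.0133,0.3333,-0.04],[0,0,0]],[0.5,[0.0133,0.3333,-0.04],[0,0,0]],[0.5,[0.0133,0.3333,-0.04],[0,0,0]],[0.5,[0.0133,0.3333,-0.04],[0,0,0]],[0.5,[0.0133,0.3333,-0.04],[0,0,0]],[0.5,[0.0133,0.3333,-0.04],[0,0,0]],[0.5,[0.0133,0.3333,-0.04],[0,0,0]]]' | python3 -m handwheel|head -2
python3 - <<'E'
from vis import *
from station import eyes
for n in('top','side'):
    c=eyes.capture(n);o=np.load(n+'0.npz')['pixels'].astype(int);x0,y0,x1,y1=(178,200,200,222) if n=='top' else (304,135,322,172)
    print('bottle diff',np.abs(o-c['pixels'])[y0:y1,x0:x1].mean().round(1))
E
```

```text
time_s: 31.9
tcp_pos: [0.4283, -0.1996, 0.1795]
bottle diff 17.5
bottle diff 16.4
```

Run:
```python
from vis import *
from station import eyes
for n in('top','side'):
    c=eyes.capture(n);x0,y0,x1,y1=(178,200,200,222) if n=='top' else (300,130,326,172)
    for p in(np.load(n+'0.npz')['pixels'],c['pixels']):
        h=cv2.cvtColor(p[y0:y1,x0:x1],cv2.COLOR_RGB2HSV);w=(h[...,1]<110)&(h[...,2]>110)
        if n=='side': w[12:]=0; w[:6]=0
        yy,xx=np.nonzero(w);print(n,w.sum(),xx.mean()+x0,yy.mean()+y0,p[y0:y1,x0:x1].mean((0,1)).round())
```

```text
top 93 187.9247311827957 209.96774193548387 [ 54.  70. 118.]
top 98 188.16326530612244 210.5612244897959 [ 66.  86. 142.]
side 77 311.1948051948052 137.33766233766235 [ 78.  81. 117.]
side 64 308.796875 137.609375 [ 81.  86. 122.]
```

The bottle nozzle hasn't moved in the top view. The rest of the image difference is lighting, because the arm's shadow has gone. All four boards measure flat at ledge height, so I'm handing in.

```bash
python3 -c "
from station import workorder
print(workorder.finish_job())"
```

```text
the job is handed in; nothing more can be done
None
```

All four modules are in their matching carriers, face up and measured flat at ledge height, the bottle is still standing, and I handed the job in at about 32 s of the 115 s allowed; the long module was lifted by the can's x faces instead of its y faces, because the gripper body would have hit the bottle.

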